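# Set the castle nut on a wheel hub and line it up for the cotter pin

### The arm

A 6-joint arm with a two-finger parallel gripper is mounted at the origin on the work surface. World frame = base frame: x ahead of the robot, y to its left, z up, the work surface at z = 0. Lengths are in m, angles in rad, forces in N, time in s.
With the tool pointing down it reaches from about 0.35 to 1 m from the base axis. Payload 7.1 kg.
Tool frame: the origin (TCP) lies midway between the tips of the shut fingers; the grasp point (between the pads) lies 19 mm behind it; z points along the fingers, y is the line along which they close (so a half turn about z gives the same grasp; the last joint's range is limited). The gripper opens to 85 mm and grips with 20 to 120 N. Pads are 22 mm wide; open, the fingers measure 114 mm over their backs; the gripper's body (76 mm by 85 mm) begins 54 mm behind the grasp point. The pads swing forward as they close: fully open they stand 13 mm farther back than shut.
Start: joints at [-1.179, 0.423, 1.63, -0, 1.089, -0.019], TCP at [0.25, -0.573, 0.231] pointing down, gripper open.
Joint ranges: [-3, 3], [-0.9, 2.11], [0.09, 2.58], [-1.31, 4.45], [0.11, 2.69], [-2.54, 2.54]. Speed limits (rad/s): [2.39, 2.39, 3.01, 3.14, 3.14, 3.14].

### API

Orientations are given as [roll, pitch, yaw] about the fixed x, y, z axes, in that order (R = Rz(yaw) Ry(pitch) Rx(roll)).
In Python, from cell import bot gives the robot as it stands. The module is installed in compiled form; this text tells all that it offers.
- The arm moves only by the shell command python3 -m handwheel 'ROWS' [FORCE]. ROWS is JSON, a list of rows, each an object of numbers: "dx", "dy", "dz": the shift along the tool's x, y, z in cm; "turn": the turn about the tool's z in degrees; "jaw": the finger opening in cm, from 0 to 8.54. A call has 1 to 12 rows; each row is the pose to reach, as a shift and turn from the pose commanded when the call began, along the tool's axes at that moment; what a row does not reach only later rows make up. A row lasts 1/12 s, in which the tool goes at most 41.7 mm and 7.16 degrees, less where a joint would pass 70% of its speed; a pose out of reach is approached as far as the arm can. A call with a gripper value outside its range is refused whole. The fingers move at their own pace and stop on an object; FORCE is the grip in N (left out, the last holds). Time passes only in rows, so rows that repeat a pose let the fingers close. It gives the time, the measured TCP pose, the force, the opening and the grip force at its end, in the units of the state.
- bot.read_state(): the state, without advancing time (a new reading comes with each control period).
- bot.grab_frame(name): name is "side" or "top" or "wrist"; returns the picture (480x640x3 uint8, red, green, blue); there is no depth.
- bot.calibration(name): a dict with "fx", "fy", "cx", "cy" (pixels), "eye" and "rotation" of the camera in the world; the wrist camera has in their place "tool_from_camera" (4x4, takes a point from camera to tool coordinates, whose origin is the TCP and whose axes are the flange's). Camera axes: x right, y down, z forward; pixel columns grow to the right and rows downward; lengths in m; the calibration is good to about 2 mm. A picture is of the moment at which its call begins: read the wrist's pose just before it. calibration takes no time and is no camera call.
- bot.hand_in(): hands the job in; it is judged then, once.
The state is a dict: "time_s": time; "joints": joint angles; "dq": joint speeds; "joint_efforts": joint torques, N m; "tool_pos": TCP position; "orientation": TCP orientation; "wrist_force": force on the tool from outside, world axes, zero at the start; "wrist_torque": the same for the moment, N m; "opening": finger opening in m; "gripper_force": force on a finger pad.
Only numpy, scipy, OpenCV 4.12 (cv2) and the standard library are available. Lean on these libraries where they do the work, as an engineer would, in place of code of your own. Each camera call takes 0.05 s, during which the arm holds its last target. There are 200 camera calls.

### The job

To get the wheel hub ready for its cotter pin, first lock its turntable: lift the black-handled lever straight up out of its notch, swing it clockwise (seen from above) across the gate and let it drop fully into the other notch. Then tighten the castle nut, clockwise, until it is snug and starts to take its washer round with it, and carry on just far enough for the next slot to come in line with the cotter hole (the yellow line across the axle end shows which way the hole runs), not by slackening it back. Leave the turntable locked and the other things on the bench where they are.

Things in the scene. Friction and masses are not known exactly. Their poses are not given: they have to be found in the camera images.
- stand: bench stand: steel base plate 220 x 315 mm on orange feet, bolted down, top 26 mm above the bench; carries the orange turntable and, beside it, the lock lever with its orange curved gate. Origin on the turntable's upright axis at bench level, z up, y axis towards the lever's post.
- turntable (a joint): turn of the orange turntable (170 mm diameter) with hub, axle and nut, rad, anticlockwise from above; any start, no end stops. It spins almost freely until locked, so it goes round with the nut instead of letting it be tightened; locked, it holds against about 1 Nm.
- lock_cam (a joint): swing of the lock lever about its post, rad, growing clockwise seen from above: 0 = released notch (the start), 1.22 = lock notch (1.20 to 1.24 with the notch's play). It swings only while lifted. Over the last 0.35 rad it pushes a sprung brake shoe onto the turntable's rim, which needs up to 4 N at the handle and may turn the turntable a little.
- lock_lever (a joint): lift of the lever along its post, m: 0 = fully down in a notch, 0.026 = top of its travel. It passes over the gate's 14 mm high bridge when lifted 0.015 or more (5 to 8 N: weight and return spring) and falls by itself when let go. The gate's end walls stand 34 mm above the notch floors, so a lifted lever swung all the way stops right over the notch.
- lever_grip (a point): where to hold the lever's upright, round black handle: 26 mm diameter, 61 mm tall; this point, on its axis, is 37 mm above the flat steel arm that carries it, 24 mm below the handle's top, and 142 mm above the bench when down. x axis outwards along the arm, z up. It moves with the lever on a 98 mm circle about the post.
- lever_pivot (a point): point on the axis of the lever's upright post (round, top 140 mm above the bench), at lever_grip's height when down; 128 mm from the turntable's axis; fixed to the stand
- lock_notch (a point): where lever_grip will be when the lever is fully down in the lock notch; fixed to the stand
- castle_nut (a joint): slack left in the nut, rad: it starts backed off at -1.1 to -0.45, grows as the nut is turned clockwise (seen from above) and stays at 0 once the nut is snug on its washer. Up to there the nut turns with 0.1 Nm and the washer stays still. At 0 the red paint mark on the washer lies in line with a slot (middle of a flat).
- washer (a joint): how far the nut has been tightened past snug, rad: 0 until the nut is snug, then grows clockwise with the nut, which takes its washer round with it against 0.3 Nm, rising to 0.5 Nm at 0.8 rad. It stays where it is left. The first slot comes into line with the cotter hole at 0.35 to 0.8; the next, 1.05 rad on, would be too tight.
- nut_grip (a point): on the axis of the castle nut, 21 mm above its underside: the middle of a grasp across two flats. Bright steel, 50 mm across flats, 58 mm across corners; hexagon 27 mm high, on it a round crown, 47 mm wide and 9 mm high, with six slots 8.4 mm wide over the middles of the flats. x axis along one pair of slots, so square to a pair of flats; z up.
- nut_slot_a (a point): on the nut's axis at mid height of its slots, 31.5 mm above the nut's underside; x axis along one pair of opposite slots (same as nut_grip's), z up
- nut_slot_b (a point): the same point; x axis along the second pair of slots, 60 degrees on
- nut_slot_c (a point): the same point; x axis along the third pair of slots, 120 degrees on
- hub_nose (a point): centre of the hub's flat round nose (84 mm diameter), 150 mm above the bench. On it, under the nut, lies the washer, 66 mm diameter and 6 mm thick, with a short red paint mark on its top; fingertips have to stay above it. Five wheel studs stand 57 mm from the axis, their ends 9 mm below this face.
- axle_end (a point): centre of the end face of the threaded stub axle (33 mm diameter), 6 mm above the nut's top, 198 mm above the bench. x axis (either way) along the 6.6 mm cotter hole, which crosses the axle 10.5 mm below, and along the yellow line on the end face; z up. Turns with the turntable, not with the nut.
- oil_bottle: green oil bottle, 48 mm diameter, 130 mm tall, origin at its underside; leave it alone
- grease_tub: orange tub with black lid, 72 mm diameter, 65 mm tall, origin at its underside, near the stand; leave it alone
- coil_shock: shock absorber with an orange coil spring and reservoir lying on the bench, 200 mm long along its x, 50 mm high, origin at its underside; leave it alone
- pin_dish: round steel dish, 112 mm diameter, 18 mm high, with cotter pins and a dust cap in it, origin at its underside, near the stand; leave it alone

How it is judged:
By the outcome, as a careful person would: the job done as asked, in the order asked, and still so for the second after the job is handed in, with the robot touching nothing.
It also fails if it takes over 61 s, if anything falls off the work surface, if the arm or the gripper's body presses on something with over 40 N, if the wrist force passes 120 N, or if a joint passes its speed limit or range.

## Working session

There is one attempt and no reset: what is moved stays moved. The work goes in short steps, Python scripts to look and compute and a shell command to move; the robot and the scene stay as the last step left them, time stands still between calls to the robot, and variables do not carry over. Pictures are saved under pics/ and viewed, at most 13 in all, crops included, and the job is handed in when it is done.

```bash
mkdir -p pics
cat > h.py <<'E'
import numpy as np, cv2
from cell import bot
from scipy.spatial.transform import Rotation as R
def toolT():
    s=bot.read_state(); T=np.eye(4); T[:3,:3]=R.from_euler('xyz',s['orientation']).as_matrix(); T[:3,3]=s['tool_pos']; return T
def cam(name):
    c=bot.calibration(name)
    if name=='wrist':
        M=toolT()@np.array(c['tool_from_camera']); return c,M[:3,:3],M[:3,3]
    return c,np.array(c['rotation']),np.array(c['eye'])
def hit(cm,u,v,z):
    c,Rm,e=cm; d=Rm@np.array([(u-c['cx'])/c['fx'],(v-c['cy'])/c['fy'],1]); return e+d*(z-e[2])/d[2]
def proj(cm,p):
    c,Rm,e=cm; q=Rm.T@(np.array(p)-e); return np.array([c['fx']*q[0]/q[2]+c['cx'],c['fy']*q[1]/q[2]+c['cy']])
def snap(name,f):
    cm=cam(name); im=bot.grab_frame(name); cv2.imwrite('pics/'+f,im[:,:,::-1]); return cm,im
E
python3 - <<'E'
from h import *
for n in('top','side'):
    cm,im=snap(n,n+'0.png'); print(n,cm)
print(bot.read_state()); print(bot.calibration('wrist'))
E
```

```text
top ({'fx': 619.5977238020339, 'fy': 619.5977238020339, 'cx': 319.16811336348104, 'cy': 243.45808664126838, 'eye': array([0.29902447, 0.0414257 , 1.33619187]), 'rotation': array([-2.95062751e+00, -5.87821685e-04, -1.56616911e+00])}, array([-2.95062751e+00, -5.87821685e-04, -1.56616911e+00]), array([0.29902447, 0.0414257 , 1.33619187]))
side ({'fx': 541.494671339673, 'fy': 541.494671339673, 'cx': 313.1357661949157, 'cy': 252.53554978809626, 'eye': array([ 0.50851636, -0.69675283,  0.83220235]), 'rotation': array([-2.3294658 , -0.01693565, -0.01291778])}, array([-2.3294658 , -0.01693565, -0.01291778]), array([ 0.50851636, -0.69675283,  0.83220235]))
{'time_s': 0.1, 'joints': array([-1.17897354e+00,  4.23762298e-01,  1.63060288e+00,  3.65904043e-05,
        1.08859638e+00, -1.89942196e-02]), 'dq': array([ 0.00189764, -0.00213829, -0.00159363,  0.00120842, -0.00057375,
       -0.00010063]), 'joint_efforts': array([ 5.22946666e-04, -5.58429945e+01, -2.82445174e+01, -5.13719192e-05,
        2.98743122e-03,  1.14135764e-05]), 'tool_pos': array([ 0.24944897, -0.5725312 ,  0.23062895]), 'orientation': array([-3.14022461e+00, -5.83888253e-05,  4.10799978e-01]), 'wrist_force': array([-0.53472761,  0.86558113,  0.11388392]), 'wrist_torque': array([-0.0114758 ,  0.021872  ,  0.00306919]), 'gripper_force': 0.0, 'opening': 0.08555845399553752}
{'fx': 411.89009081687095, 'fy': 411.89009081687095, 'cx': 322.5998315297263, 'cy': 235.21886240377387, 'tool_from_camera': array([[ 4.26839900e-04, -9.61207654e-01, -2.75825421e-01,
         6.91985451e-02],
       [ 9.99999840e-01,  5.12874019e-04, -2.39784285e-04,
         1.40654117e-04],
       [ 3.71946183e-04, -2.75825275e-01,  9.61207719e-01,
        -1.42649745e-01],
       [ 0.00000000e+00,  0.00000000e+00,  0.00000000e+00,
         1.00000000e+00]])}
```

View pics/top0.png

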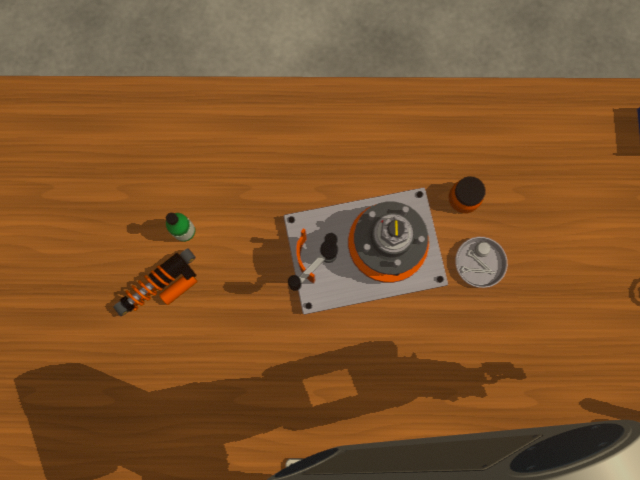

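View pics/side0.png

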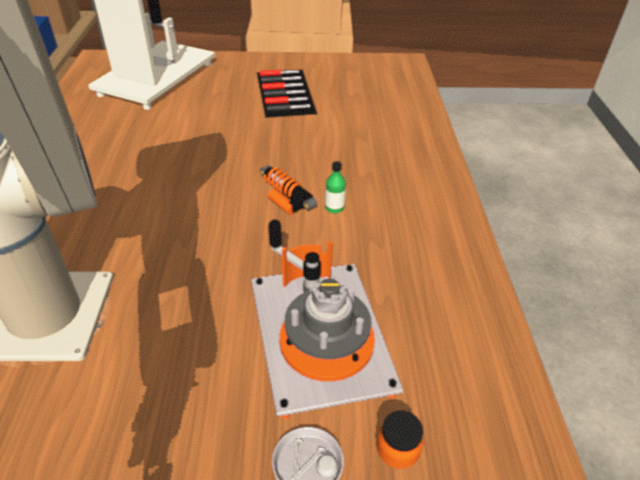

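The top view shows the axle end at about (396,227), the lever post at (329,245), the handle at (294,283) and the gate between (304,230) and (313,280). The side view shows the handle at (275,230), the post at (312,262) and the yellow line at (329,285).

```bash
sed -i "s/np.array(c\['rotation'\])/R.from_euler('xyz',c['rotation']).as_matrix()/" h.py
python3 - <<'E'
from h import *
t=cam('top'); s=cam('side')
for n,cm,u,v,z in [('axle',t,396,227,.198),('axle',s,329,285,.198),('pivot',t,330,240,.140),('pivot',s,312,257,.14),('handle top',t,294,283,.166),('handle',s,275,224,.166)]: print(n,hit(cm,u,v,z).round(4))
c=[hit(t,u,v,.026) for u,v in [(286,216),(425,189),(446,283),(304,312)]]
print(np.round(c,4)[:,:2]); print([np.linalg.norm(c[i]-c[i-1]) for i in range(4)])
I=[cv2.imread(f'pics/{n}0.png') for n in('top','side')]
a=cv2.resize(I[0][170:320,270:470],(800,600),interpolation=cv2.INTER_CUBIC)
cv2.imwrite('pics/c1.png',a)
E
```

```text
axle [ 0.5513 -0.1026  0.198 ]
axle [ 0.5524 -0.1033  0.198 ]
pivot [0.5373 0.0205 0.14  ]
pivot [0.5274 0.0214 0.14  ]
handle top [0.4485 0.0893 0.166 ]
handle [0.4578 0.084  0.166 ]
[[ 0.6127  0.1142]
 [ 0.6749 -0.1895]
 [ 0.4679 -0.2284]
 [ 0.405   0.0731]]
[np.float64(0.21177534792250935), np.float64(0.3099739614853696), np.float64(0.2106756946360904), np.float64(0.3080603347730759)]
```

View pics/c1.png

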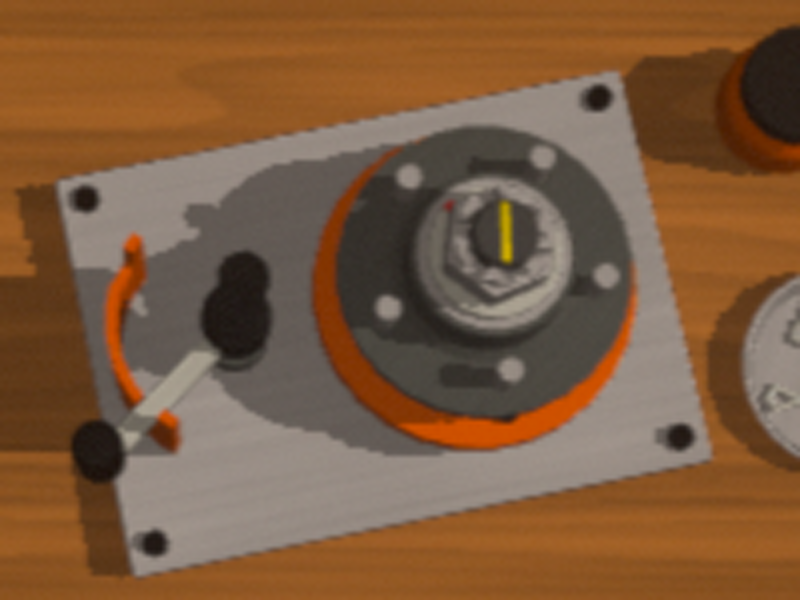

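```bash
F='{"dx":46.5,"dy":-38.9,"dz":-24,"turn":-79.5}'
python3 -m handwheel '[{"dz":-8},{"dz":-15,"turn":-14},{"dx":46.5,"dy":-38.9,"dz":-24,"turn":-79.5},{"dx":46.5,"dy":-38.9,"dz":-24,"turn":-79.5},{"dx":46.5,"dy":-38.9,"dz":-24,"turn":-79.5},{"dx":46.5,"dy":-38.9,"dz":-24,"turn":-79.5},{"dx":46.5,"dy":-38.9,"dz":-24,"turn":-79.5},{"dx":46.5,"dy":-38.9,"dz":-24,"turn":-79.5},{"dx":46.5,"dy":-38.9,"dz":-24,"turn":-79.5},{"dx":46.5,"dy":-38.9,"dz":-24,"turn":-79.5},{"dx":46.5,"dy":-38.9,"dz":-24,"turn":-79.5},{"dx":46.5,"dy":-38.9,"dz":-24,"turn":-79.5}]'
```

```text
validation failed for argument at $[0]...
```

```bash
python3 -m handwheel '[{"dx":0,"dy":0,"dz":-8,"turn":0,"jaw":8.5},{"dx":0,"dy":0,"dz":-15,"turn":-14,"jaw":8.5},{"dx":46.5,"dy":-38.9,"dz":-24,"turn":-79.5,"jaw":8.5},{"dx":46.5,"dy":-38.9,"dz":-24,"turn":-79.5,"jaw":8.5},{"dx":46.5,"dy":-38.9,"dz":-24,"turn":-79.5,"jaw":8.5},{"dx":46.5,"dy":-38.9,"dz":-24,"turn":-79.5,"jaw":8.5},{"dx":46.5,"dy":-38.9,"dz":-24,"turn":-79.5,"jaw":8.5},{"dx":46.5,"dy":-38.9,"dz":-24,"turn":-79.5,"jaw":8.5},{"dx":46.5,"dy":-38.9,"dz":-24,"turn":-79.5,"jaw":8.5},{"dx":46.5,"dy":-38.9,"dz":-24,"turn":-79.5,"jaw":8.5},{"dx":46.5,"dy":-38.9,"dz":-24,"turn":-79.5,"jaw":8.5},{"dx":46.5,"dy":-38.9,"dz":-24,"turn":-79.5,"jaw":8.5}]'
```

```text
time_s: 1.1
tool_pos: [0.4301, -0.2101, 0.4193]
orientation: [-3.141, -0.0, 1.792]
wrist_force: [1.1, -0.2, 1.2]
opening: 0.0852
gripper_force: 0.0
```

```bash
python3 -m handwheel '[{"dx":15.5,"dy":12.7,"dz":-3,"turn":0,"jaw":8.5},{"dx":15.5,"dy":12.7,"dz":-3,"turn":0,"jaw":8.5},{"dx":15.5,"dy":12.7,"dz":-3,"turn":0,"jaw":8.5},{"dx":15.5,"dy":12.7,"dz":-3,"turn":0,"jaw":8.5},{"dx":15.5,"dy":12.7,"dz":-3,"turn":0,"jaw":8.5},{"dx":15.5,"dy":12.7,"dz":-3,"turn":0,"jaw":8.5},{"dx":15.5,"dy":12.7,"dz":-3,"turn":0,"jaw":8.5},{"dx":15.5,"dy":12.7,"dz":-3,"turn":0,"jaw":8.5}]'
python3 - <<'E'
from h import *
cm,im=snap('wrist','w1.png'); print(toolT()[:3,3])
for p in [(.5515,-.103,.198),(.5256,.0223,.14),(.453,.087,.166)]: print(proj(cm,p))
E
```

```text
time_s: 1.77
tool_pos: [0.5205, -0.0337, 0.4483]
orientation: [-3.14, 0.0, 1.787]
wrist_force: [0.5, 0.3, 0.5]
opening: 0.0852
gripper_force: 0.0
[ 0.52032832 -0.0342763   0.44836024]
[338.85858103 264.9522316 ]
[339.63404671 132.84251491]
[281.5915356   48.46177801]
```

View pics/w1.png

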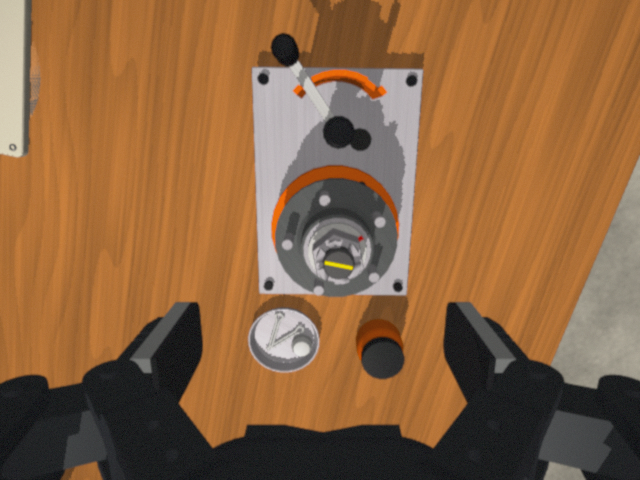

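The wrist view shows the axle at (339,265), the post at (339,131), the handle top at (284,46) and the gate from (297,92) to (383,92). This agrees with my predictions.

```bash
cat >> h.py <<'E'
def go(p,yaw=None):
    T=toolT(); d=T[:3,:3].T@(np.array(p)-T[:3,3])*100
    y=np.arctan2(T[1,0],T[0,0]); print('shift cm',d.round(2),'turn deg',None if yaw is None else round(-np.degrees((yaw-y+np.pi)%(2*np.pi)-np.pi),1))
E
python3 - <<'E'
from h import *
im=cv2.imread('pics/w1.png'); T=toolT(); cm=cam('wrist')
g=im[:,:,:].max(2); 
m=(g[25:65,260:305]<50).astype(np.uint8); n,l,s,c=cv2.connectedComponentsWithStats(m); i=1+s[1:,4].argmax(); print(s[i],c[i]+[260,25])
h=hit(cm,284,46,.166); p=hit(cm,339,131,.14); a=hit(cm,339,265,.198)
print(h,p,a, np.linalg.norm((h-p)[:2]),np.linalg.norm((a-p)[:2]),np.degrees(np.arctan2(*(h-p)[1::-1])),np.degrees(np.arctan2(*(p-a)[1::-1])))
go([h[0],h[1],.25]); go([h[0],h[1],.124])
E
```

```text
[ 12   9  27  31 623] [284.84751204  49.3611557 ]
[0.45487052 0.08912778 0.166     ] [0.52448551 0.02343776 0.14      ] [ 0.55145966 -0.10364348  0.198     ] 0.09571533318800782 0.12991245520528455 136.661589891039 101.98369134698072
shift cm [13.45 -3.74 19.84] turn deg None
shift cm [13.45 -3.73 32.44] turn deg None
```

```bash
python3 -m handwheel '[{"dx":13.4,"dy":-3.8,"dz":16,"turn":0,"jaw":7},{"dx":13.4,"dy":-3.8,"dz":18,"turn":0,"jaw":7},{"dx":13.4,"dy":-3.8,"dz":20,"turn":0,"jaw":7},{"dx":13.4,"dy":-3.8,"dz":20,"turn":0,"jaw":7},{"dx":13.4,"dy":-3.8,"dz":20,"turn":0,"jaw":7},{"dx":13.4,"dy":-3.8,"dz":20,"turn":0,"jaw":7},{"dx":13.4,"dy":-3.8,"dz":20,"turn":0,"jaw":7},{"dx":13.4,"dy":-3.8,"dz":24,"turn":0,"jaw":7},{"dx":13.4,"dy":-3.8,"dz":28,"turn":0,"jaw":7},{"dx":13.4,"dy":-3.8,"dz":32.2,"turn":0,"jaw":7},{"dx":13.4,"dy":-3.8,"dz":32.2,"turn":0,"jaw":7},{"dx":13.4,"dy":-3.8,"dz":32.2,"turn":0,"jaw":7}]' 40
python3 - <<'E'
from h import *
cm,im=snap('wrist','w2.png')
E
```

```text
time_s: 2.82
tool_pos: [0.4545, 0.0878, 0.1263]
orientation: [-3.137, -0.0, 1.784]
wrist_force: [0.9, 0.4, 1.2]
opening: 0.0699
gripper_force: 0.0
```

View pics/w2.png

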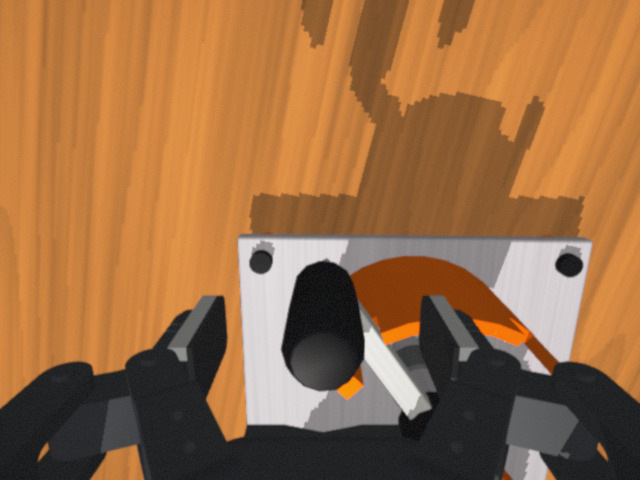

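The handle at (323,340) stands centred between the pads, so I'll close on it and then lift.

```bash
python3 -m handwheel '[{"dx":0,"dy":0,"dz":0,"turn":0,"jaw":2},{"dx":0,"dy":0,"dz":0,"turn":0,"jaw":2},{"dx":0,"dy":0,"dz":0,"turn":0,"jaw":2},{"dx":0,"dy":0,"dz":0,"turn":0,"jaw":2},{"dx":0,"dy":0,"dz":0,"turn":0,"jaw":2},{"dx":0,"dy":0,"dz":0,"turn":0,"jaw":2},{"dx":0,"dy":0,"dz":0,"turn":0,"jaw":2},{"dx":0,"dy":0,"dz":0,"turn":0,"jaw":2}]' 40
python3 -m handwheel '[{"dx":0,"dy":0,"dz":-0.4,"turn":0,"jaw":2},{"dx":0,"dy":0,"dz":-0.8,"turn":0,"jaw":2},{"dx":0,"dy":0,"dz":-1.2,"turn":0,"jaw":2},{"dx":0,"dy":0,"dz":-1.6,"turn":0,"jaw":2},{"dx":0,"dy":0,"dz":-2.0,"turn":0,"jaw":2},{"dx":0,"dy":0,"dz":-2.1,"turn":0,"jaw":2},{"dx":0,"dy":0,"dz":-2.1,"turn":0,"jaw":2}]'
python3 - <<'E'
from h import *
T=toolT(); c=np.array([.5245,.0225]); a0=np.radians(137)
g=c+.098*np.array([np.cos(a0),np.sin(a0)]); print(T[:3,3],g, bot.read_state()['wrist_force'])
for k in np.linspace(0,1.22,11):
    a=a0-k; q=c+.098*np.array([np.cos(a),np.sin(a)])-g
    print(round(k,2),(T[:3,:3].T@np.r_[q,0]*100).round(2))
E
```

```text
time_s: 3.53
tool_pos: [0.4557, 0.0894, 0.1288]
orientation: [3.14, 0.0, 1.786]
wrist_force: [-3.8, 0.5, 12.7]
opening: 0.0253
gripper_force: 38.5
time_s: 4.12
tool_pos: [0.4556, 0.0892, 0.1483]
orientation: [3.141, 0.0, 1.786]
wrist_force: [2.9, -2.9, -5.4]
opening: 0.0254
gripper_force: 39.6
[0.45559289 0.08924112 0.14831651] [0.45282734 0.08933584] [ 2.91215221 -2.93870343 -5.40822963]
0.0 [0. 0. 0.]
0.12 [0.62 1.02 0.  ]
0.24 [1.11 2.11 0.  ]
0.37 [1.46 3.25 0.  ]
0.49 [1.67 4.43 0.  ]
0.61 [1.74 5.62 0.01]
0.73 [1.66 6.81 0.01]
0.85 [1.44 7.99 0.01]
0.98 [1.08 9.13 0.01]
1.1 [5.800e-01 1.021e+01 1.000e-02]
1.22 [-5.000e-02  1.123e+01  1.000e-02]
```

```bash
python3 -m handwheel '[{"dx":0.3,"dy":0.5,"dz":0,"turn":0,"jaw":2},{"dx":0.62,"dy":1.02,"dz":0,"turn":0,"jaw":2},{"dx":0.87,"dy":1.55,"dz":0,"turn":0,"jaw":2},{"dx":1.11,"dy":2.11,"dz":0,"turn":0,"jaw":2},{"dx":1.3,"dy":2.7,"dz":0,"turn":0,"jaw":2},{"dx":1.46,"dy":3.25,"dz":0,"turn":0,"jaw":2},{"dx":1.58,"dy":3.85,"dz":0,"turn":0,"jaw":2},{"dx":1.67,"dy":4.43,"dz":0,"turn":0,"jaw":2},{"dx":1.72,"dy":5.0,"dz":0,"turn":0,"jaw":2},{"dx":1.74,"dy":5.62,"dz":0,"turn":0,"jaw":2},{"dx":1.74,"dy":5.62,"dz":0,"turn":0,"jaw":2}]'
python3 - <<'E'
from h import *
T=toolT(); c=np.array([.5245,.0225]); v=T[:2,3]-c; print(T[:3,3],np.linalg.norm(v),137-np.degrees(np.arctan2(v[1],v[0])))
s=bot.read_state();print(s['wrist_force'],s['wrist_torque'])
E
```

```text
time_s: 5.03
tool_pos: [0.5036, 0.1195, 0.1464]
orientation: [-3.135, -0.003, 1.784]
wrist_force: [-5.3, 7.7, -4.9]
opening: 0.0245
gripper_force: 39.9
[0.50361603 0.11951059 0.14638901] 0.09923303158237316 34.851048864318656
[-5.2741309   7.67000867 -4.88546408] [ 1.2144867   0.76113824 -0.4499539 ]
```

```bash
python3 -m handwheel '[{"dx":0.15,"dy":0.6,"dz":-0.15,"turn":0,"jaw":2},{"dx":0.1,"dy":1.2,"dz":-0.2,"turn":0,"jaw":2},{"dx":0.0,"dy":1.8,"dz":-0.2,"turn":0,"jaw":2},{"dx":-0.12,"dy":2.37,"dz":-0.2,"turn":0,"jaw":2},{"dx":-0.3,"dy":2.95,"dz":-0.2,"turn":0,"jaw":2},{"dx":-0.5,"dy":3.5,"dz":-0.2,"turn":0,"jaw":2},{"dx":-0.75,"dy":4.05,"dz":-0.2,"turn":0,"jaw":2},{"dx":-1.02,"dy":4.6,"dz":-0.2,"turn":0,"jaw":2},{"dx":-1.35,"dy":5.1,"dz":-0.2,"turn":0,"jaw":2},{"dx":-1.65,"dy":5.6,"dz":-0.2,"turn":0,"jaw":2},{"dx":-1.8,"dy":5.8,"dz":-0.2,"turn":0,"jaw":2},{"dx":-1.8,"dy":5.8,"dz":-0.2,"turn":0,"jaw":2}]'
python3 - <<'E'
from h import *
T=toolT(); c=np.array([.5245,.0225]); v=T[:2,3]-c; print(T[:3,3],np.linalg.norm(v),137-np.degrees(np.arctan2(v[1],v[0])))
s=bot.read_state();print(s['wrist_force'],s['wrist_torque'])
snap('wrist','w3.png')
E
```

```text
time_s: 6.03
tool_pos: [0.5646, 0.1131, 0.1484]
orientation: [-3.136, -0.001, 1.785]
wrist_force: [-4.4, 0.3, -6.1]
opening: 0.0252
gripper_force: 39.7
[0.56460865 0.11311044 0.14836426] 0.09909064603191867 70.87654394601297
[-4.35380128  0.34234851 -6.09411587] [ 0.18806896  0.49342903 -0.37797554]
```

View pics/w3.png

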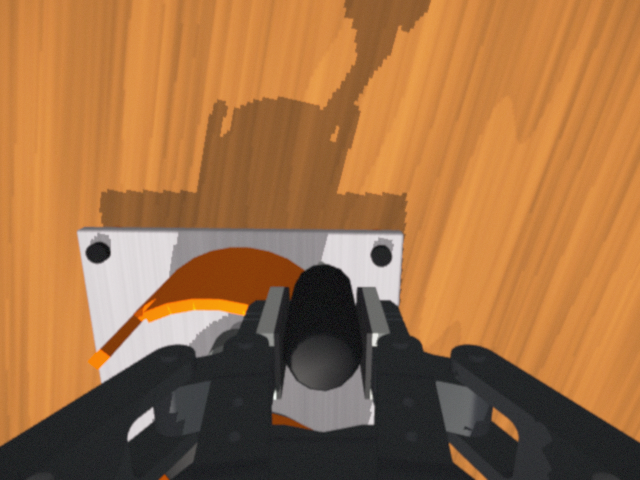

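```bash
python3 -m handwheel '[{"dx":-0.08,"dy":0.12,"dz":0,"turn":0,"jaw":2},{"dx":-0.18,"dy":0.25,"dz":0,"turn":0,"jaw":2},{"dx":-0.18,"dy":0.25,"dz":0,"turn":0,"jaw":2},{"dx":-0.18,"dy":0.25,"dz":0,"turn":0,"jaw":2}]'
python3 -m handwheel '[{"dx":0,"dy":0,"dz":0.4,"turn":0,"jaw":2},{"dx":0,"dy":0,"dz":0.8,"turn":0,"jaw":2},{"dx":0,"dy":0,"dz":1.2,"turn":0,"jaw":2},{"dx":0,"dy":0,"dz":1.6,"turn":0,"jaw":2},{"dx":0,"dy":0,"dz":1.9,"turn":0,"jaw":2},{"dx":0,"dy":0,"dz":1.9,"turn":0,"jaw":2},{"dx":0,"dy":0,"dz":1.9,"turn":0,"jaw":2}]'
```

```text
time_s: 6.42
tool_pos: [0.5661, 0.1126, 0.1486]
orientation: [-3.134, -0.003, 1.785]
wrist_force: [-11.3, 4.8, -4.4]
opening: 0.025
gripper_force: 40.1
time_s: 7.0
tool_pos: [0.5661, 0.1127, 0.1299]
orientation: [-3.135, -0.002, 1.785]
wrist_force: [-10.9, 5.4, -2.0]
opening: 0.0252
gripper_force: 40.5
```

```bash
python3 -m handwheel '[{"dx":0.1,"dy":-0.15,"dz":0.1,"turn":0,"jaw":2},{"dx":0.1,"dy":-0.15,"dz":0.2,"turn":0,"jaw":2},{"dx":0.1,"dy":-0.15,"dz":0.2,"turn":0,"jaw":2}]'
python3 -m handwheel '[{"dx":0,"dy":0,"dz":0,"turn":0,"jaw":7},{"dx":0,"dy":0,"dz":0,"turn":0,"jaw":7},{"dx":0,"dy":0,"dz":0,"turn":0,"jaw":7},{"dx":0,"dy":0,"dz":0,"turn":0,"jaw":7},{"dx":0,"dy":0,"dz":-4,"turn":0,"jaw":7},{"dx":0,"dy":0,"dz":-8,"turn":0,"jaw":7},{"dx":0,"dy":0,"dz":-12,"turn":0,"jaw":7},{"dx":-5,"dy":0,"dz":-16,"turn":0,"jaw":8.5},{"dx":-11,"dy":0,"dz":-20,"turn":0,"jaw":8.5},{"dx":-16,"dy":-1,"dz":-20,"turn":0,"jaw":8.5},{"dx":-16,"dy":-1,"dz":-20,"turn":0,"jaw":8.5},{"dx":-16,"dy":-1,"dz":-20,"turn":0,"jaw":8.5}]'
python3 - <<'E'
from h import *
cm,im=snap('wrist','w4.png')
lock=np.array([.5245,.0225])+.098*np.array([np.cos(np.radians(67.1)),np.sin(np.radians(67.1))])
print(proj(cm,(*lock,.166)),proj(cm,(.5515,-.103,.198)))
im=im[:,:,::-1]
u,v=proj(cm,(.5515,-.103,.185)).astype(int); print(u,v)
cv2.imwrite('pics/c4.png',cv2.resize(im[v-75:v+75,u-100:u+100],(800,600),interpolation=cv2.INTER_CUBIC))
E
```

```text
time_s: 7.25
tool_pos: [0.5661, 0.1129, 0.1297]
orientation: [-3.138, -0.001, 1.785]
wrist_force: [-10.5, 0.9, 9.8]
opening: 0.0249
gripper_force: 41.2
time_s: 8.25
tool_pos: [0.5938, -0.0503, 0.3315]
orientation: [3.138, 0.003, 1.783]
wrist_force: [0.3, 0.4, -0.8]
opening: 0.0846
gripper_force: 0.0
[328.93564487 -36.90674247] [249.96505432 278.98198285]
252 272
```

View pics/w4.png

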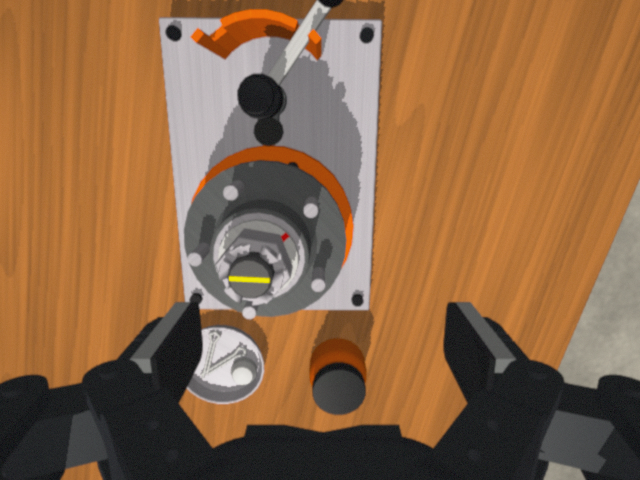

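View pics/c4.png

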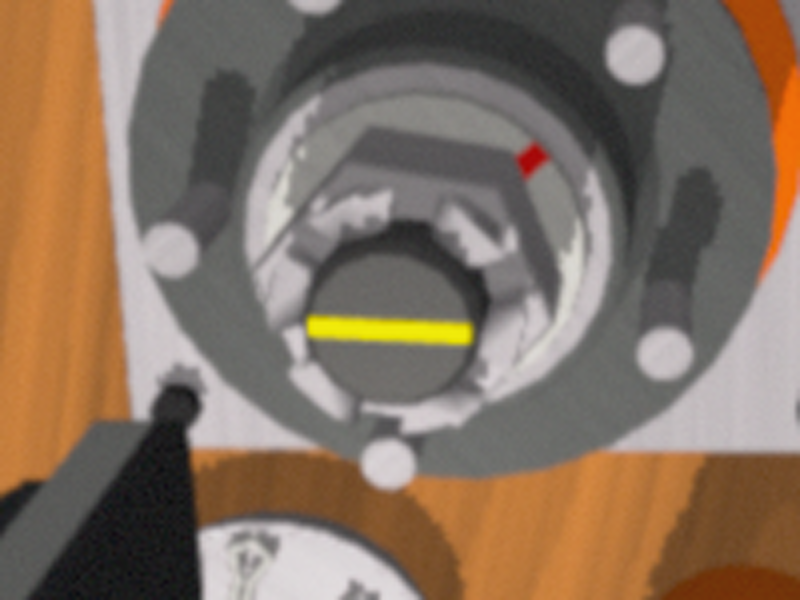

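The view shows the lever arm in the right-hand notch and, in the crop, the yellow line (308,328)–(472,334), the red mark at (533,158) and the hexagon's upper near face between about (345,165) and (500,185). I'll fit the nut angle from these.

```bash
cat >> h.py <<'E'
def ang(cm,c,pts,off,sc=4.):
    for n,x,y,z in pts:
        p=hit(cm,off[0]+x/sc,off[1]+y/sc,z)[:2]-c
        print(n,round(np.degrees(np.arctan2(p[1],p[0])),1),'r',round(np.linalg.norm(p)*1e3,1))
def overlay(cm,im,c,th,f,yl=None):
    # hex model: th = slot (flat normal) angle deg
    im=im[:,:,::-1].copy(); u,v=proj(cm,(*c,.185)).astype(int); o=np.array([u-100,v-75]); b=cv2.resize(im[v-75:v+75,u-100:u+100],(800,600),interpolation=cv2.INTER_CUBIC)
    P=lambda a,r,z:tuple(((proj(cm,(c[0]+r*np.cos(a),c[1]+r*np.sin(a),z))-o)*4).astype(int))
    for z,col in((.156,(255,0,0)),(.183,(0,255,0))):
        q=[P(np.radians(th+30+60*k),.029,z) for k in range(6)]
        for i in range(6): cv2.line(b,q[i],q[i-1],col,1)
    for k in range(6):
        a=np.radians(th+60*k); cv2.line(b,P(a,.018,.192),P(a,.0235,.192),(0,0,255),1)
    if yl is not None: cv2.line(b,P(np.radians(yl),.0165,.198),P(np.radians(yl),-.0165,.198),(255,0,255),1)
    cv2.imwrite('pics/'+f,b)
E
python3 - <<'E'
from h import *
cm=cam('wrist'); im=cv2.imread('pics/w4.png')[:,:,::-1]; o=(152,197)
a=hit(cm,152+308/4,197+328/4,.198); b=hit(cm,152+472/4,197+334/4,.198); c=((a+b)/2)[:2]; d=(b-a)[:2]; yl=np.degrees(np.arctan2(d[1],d[0])); print(c,np.linalg.norm(d),yl)
ang(cm,c,[('red',533,158,.156),('cornL',345,165,.183),('cornR',500,185,.183),('cL0',372,130,.156),('cR0',518,158,.156),('far',408,205,.19),('right',503,262,.19),('left',308,242,.19),('bot',375,418,.19)],o)
# search angle by edge strength
g=cv2.cvtColor(np.ascontiguousarray(im),cv2.COLOR_RGB2GRAY).astype(float); G=np.hypot(cv2.Sobel(g,6,1,0),cv2.Sobel(g,6,0,1))
res=[]
for th in np.arange(0,60,1.):
    s=0
    for z in(.183,.156):
        q=[proj(cm,(c[0]+.029*np.cos(np.radians(th+30+60*k)),c[1]+.029*np.sin(np.radians(th+30+60*k)),z)) for k in range(6)]
        for i in range(6):
            for t in np.linspace(0,1,20):
                x=q[i]*t+q[i-1]*(1-t); s+=G[int(round(x[1])),int(round(x[0]))]
    res.append((s,th))
print(sorted(res)[::-1][:5]); th=max(res)[1]; overlay(cm,im,c,th,'o4.png',yl)
E
```

```text
[ 0.55139308 -0.10418216] 0.029437628464615704 9.77134559338208
red 53.6 r 30.3
cornL 121.6 r 28.3
cornR 62.4 r 29.6
cL0 121.9 r 27.6
cR0 57.6 r 28.1
far 94.2 r 21.4
right 39.5 r 22.3
left 149.8 r 21.0
bot -91.8 r 21.5
[(np.float64(29387.524223985896), np.float64(30.0)), (np.float64(29361.33383547644), np.float64(29.0)), (np.float64(29328.024589189947), np.float64(31.0)), (np.float64(29177.70323103889), np.float64(32.0)), (np.float64(28496.41989629386), np.float64(36.0))]
```

View pics/o4.png

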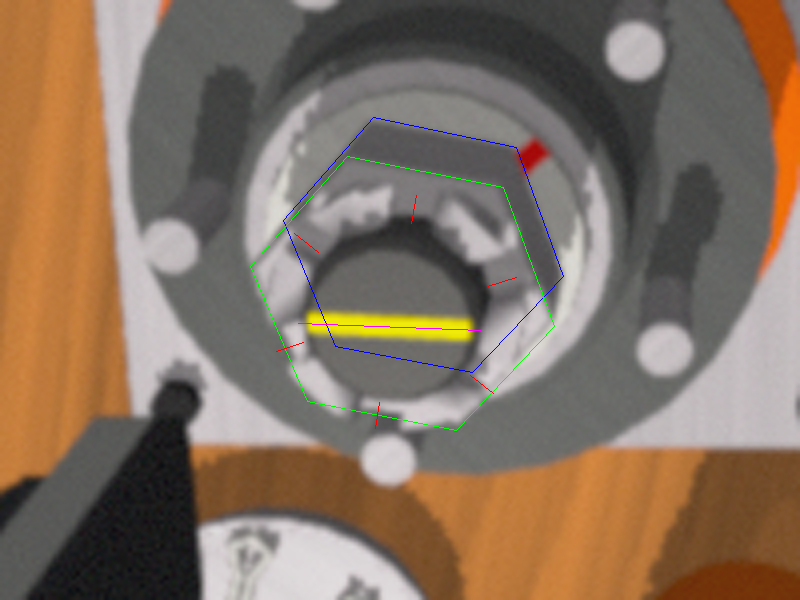

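```bash
cat >> h.py <<'E'
def yellow(cm,im):
    hsv=cv2.cvtColor(np.ascontiguousarray(im),cv2.COLOR_RGB2HSV); m=cv2.inRange(hsv,(25,170,120),(35,255,255))
    n,l,s,_=cv2.connectedComponentsWithStats(m); i=1+s[1:,4].argmax(); v,u=np.nonzero(l==i)
    p=np.array([hit(cm,a,b,.198)[:2] for a,b in zip(u,v)]); c=(p.max(0)+p.min(0))/2; w=np.linalg.svd(p-p.mean(0))[2][0]; a=np.degrees(np.arctan2(w[1],w[0]))%180
    print('yellow n',len(p),'centre',p.mean(0).round(4),'angle',round(a,2)); return p.mean(0),a
def red(cm,im,c):
    hsv=cv2.cvtColor(np.ascontiguousarray(im),cv2.COLOR_RGB2HSV); m=cv2.inRange(hsv,(0,150,70),(5,255,255))|cv2.inRange(hsv,(174,150,70),(180,255,255))
    v,u=np.nonzero(m); p=np.array([hit(cm,a,b,.156)[:2]-c for a,b in zip(u,v)]); k=np.abs(np.linalg.norm(p,axis=1)-.030)<.006 if len(p) else []
    p=p[k].mean(0) if np.any(k) else np.zeros(2)+9; print('red n',np.sum(k),'angle',round(np.degrees(np.arctan2(p[1],p[0])),2),'r',np.linalg.norm(p))
E
python3 - <<'E'
from h import *
cm=cam('wrist'); im=cv2.imread('pics/w4.png')[:,:,::-1]; c,a=yellow(cm,im); red(cm,im,c)
go([.5514,-.1035,.27],np.radians(122))
E
```

```text
yellow n 213 centre [ 0.5509 -0.1037] angle 9.0
red n 38 angle 53.15 r 0.029810059053753703
shift cm [-4.23 -5.29  6.13] turn deg -19.9
```

```bash
python3 -m handwheel '[{"dx":-4.2,"dy":-5.3,"dz":3,"turn":-20,"jaw":8.5},{"dx":-4.2,"dy":-5.3,"dz":6,"turn":-20,"jaw":8.5},{"dx":-4.2,"dy":-5.3,"dz":6,"turn":-20,"jaw":8.5},{"dx":-4.2,"dy":-5.3,"dz":6,"turn":-20,"jaw":8.5},{"dx":-4.2,"dy":-5.3,"dz":6,"turn":-20,"jaw":8.5}]'
python3 - <<'E'
from h import *
for k in range(3):
    cm,im=snap('wrist',f'w5{k}.png'); c,a=yellow(cm,im); red(cm,im,c)
overlay(cm,im,c,32,'o5.png',a)
T=toolT(); print(T[:3,3],np.degrees(np.arctan2(T[1,0],T[0,0]))); go([*c,.158],np.radians(122))
E
```

```text
time_s: 8.72
tool_pos: [0.5496, -0.098, 0.2686]
orientation: [-3.141, -0.001, 2.131]
wrist_force: [0.2, 0.8, 0.8]
opening: 0.0848
gripper_force: 0.0
yellow n 379 centre [ 0.5508 -0.1031] angle 9.22
red n 40 angle 53.46 r 0.030632962562702214
yellow n 376 centre [ 0.5508 -0.1032] angle 9.16
red n 40 angle 53.38 r 0.030661400544817658
yellow n 373 centre [ 0.5509 -0.1032] angle 9.46
red n 39 angle 53.42 r 0.03064437755240516
[ 0.55108487 -0.09764775  0.2701587 ] 122.24985952940524
shift cm [-0.44 -0.34 11.22] turn deg 0.2
```

View pics/o5.png

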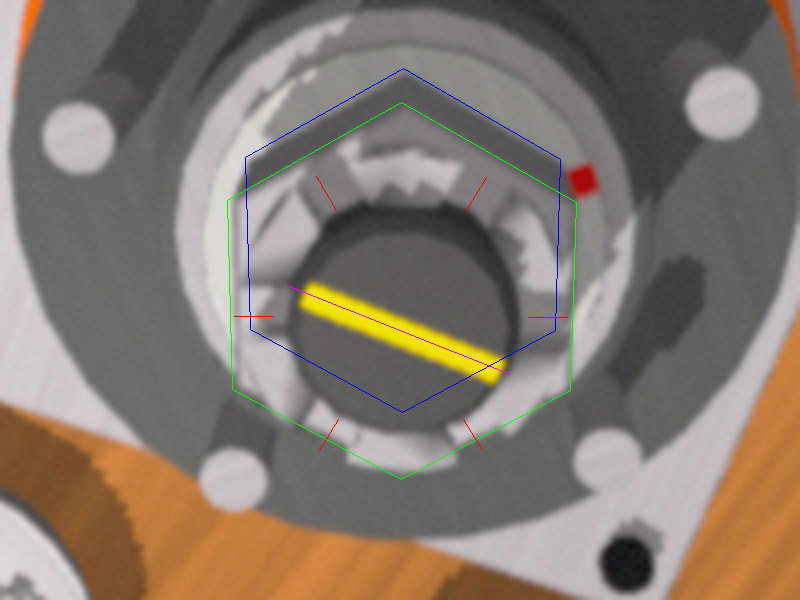

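```bash
python3 -m handwheel '[{"dx":-0.4,"dy":-0.3,"dz":3,"turn":0,"jaw":8.5},{"dx":-0.4,"dy":-0.3,"dz":6,"turn":0,"jaw":8.5},{"dx":-0.4,"dy":-0.3,"dz":9,"turn":0,"jaw":8.5},{"dx":-0.4,"dy":-0.3,"dz":11.2,"turn":0,"jaw":8.5},{"dx":-0.4,"dy":-0.3,"dz":11.2,"turn":0,"jaw":8.5},{"dx":-0.4,"dy":-0.3,"dz":11.2,"turn":0,"jaw":8.5}]' 100
python3 - <<'E'
from h import *
T=toolT(); print(T[:3,3],np.degrees(np.arctan2(T[1,0],T[0,0])),bot.read_state()['wrist_force']); go([.5508,-.1032,.158],np.radians(122))
E
```

```text
time_s: 9.37
tool_pos: [0.5496, -0.1027, 0.157]
orientation: [-3.141, -0.001, 2.135]
wrist_force: [-0.5, 0.7, 0.6]
opening: 0.0853
gripper_force: 0.0
[ 0.54963097 -0.1027073   0.15698787] 122.31590999052364 [-0.47014859  0.65749857  0.64436646]
shift cm [-0.1   0.07 -0.1 ] turn deg 0.3
```

```bash
python3 -m handwheel '[{"dx":-0.1,"dy":0.07,"dz":0,"turn":0,"jaw":5.5},{"dx":-0.1,"dy":0.07,"dz":0,"turn":0,"jaw":4.5},{"dx":-0.1,"dy":0.07,"dz":0,"turn":0,"jaw":4.5},{"dx":-0.1,"dy":0.07,"dz":0,"turn":0,"jaw":4.5},{"dx":-0.1,"dy":0.07,"dz":0,"turn":0,"jaw":4.5},{"dx":-0.1,"dy":0.07,"dz":0,"turn":0,"jaw":4.5},{"dx":-0.1,"dy":0.07,"dz":0,"turn":0,"jaw":4.5},{"dx":-0.1,"dy":0.07,"dz":0,"turn":0,"jaw":4.5}]' 100
python3 - <<'E'
from h import *
T=toolT(); s=bot.read_state(); print(T[:3,3],np.degrees(np.arctan2(T[1,0],T[0,0])),s['wrist_force'],s['wrist_torque'],s['joints'][5])
E
```

```text
time_s: 10.03
tool_pos: [0.5521, -0.1038, 0.1594]
orientation: [3.138, 0.003, 2.134]
wrist_force: [0.8, 2.8, 8.3]
opening: 0.0482
gripper_force: 101.6
[ 0.55214759 -0.10379917  0.15939701] 122.29364843110467 [0.84761025 2.83627359 8.32325552] [ 0.3358955   0.0540501  -0.01635173] -0.7714669117082007
```

```bash
python3 -m handwheel '[{"dx":0,"dy":0,"dz":0,"turn":5,"jaw":4.5},{"dx":0,"dy":0,"dz":0,"turn":10,"jaw":4.5},{"dx":0,"dy":0,"dz":0,"turn":15,"jaw":4.5},{"dx":0,"dy":0,"dz":0,"turn":20,"jaw":4.5},{"dx":0,"dy":0,"dz":0,"turn":25,"jaw":4.5},{"dx":0,"dy":0,"dz":0,"turn":30,"jaw":4.5},{"dx":0,"dy":0,"dz":0,"turn":34,"jaw":4.5},{"dx":0,"dy":0,"dz":0,"turn":38,"jaw":4.5},{"dx":0,"dy":0,"dz":0,"turn":42,"jaw":4.5},{"dx":0,"dy":0,"dz":0,"turn":46,"jaw":4.5},{"dx":0,"dy":0,"dz":0,"turn":50,"jaw":4.5},{"dx":0,"dy":0,"dz":0,"turn":50,"jaw":4.5}]'
python3 - <<'E'
from h import *
cm,im=snap('wrist','w6.png'); c,a=yellow(cm,im); red(cm,im,c)
T=toolT(); s=bot.read_state(); print(T[:3,3],np.degrees(np.arctan2(T[1,0],T[0,0])),s['wrist_force'],s['wrist_torque'],s['opening'])
E
```

```text
time_s: 11.03
tool_pos: [0.5511, -0.1038, 0.1593]
orientation: [3.139, -0.0, 1.259]
wrist_force: [-2.6, 1.4, 10.6]
opening: 0.0481
gripper_force: 102.0
yellow n 1146 centre [ 0.5504 -0.1034] angle 7.81
red n 244 angle 41.46 r 0.029543267992827246
[ 0.55116626 -0.103871    0.15936   ] 72.25803401595715 [-3.51937846  0.94636364 11.49488035] [ 0.25169957  0.71905749 -0.12604424] 0.04857370567091688
```

```bash
python3 -m handwheel '[{"dx":0,"dy":0,"dz":0,"turn":4,"jaw":4.5},{"dx":0,"dy":0,"dz":0,"turn":8,"jaw":4.5},{"dx":0,"dy":0,"dz":0,"turn":12,"jaw":4.5},{"dx":0,"dy":0,"dz":0,"turn":16,"jaw":4.5},{"dx":0,"dy":0,"dz":0,"turn":20,"jaw":4.5},{"dx":0,"dy":0,"dz":0,"turn":24,"jaw":4.5},{"dx":0,"dy":0,"dz":0,"turn":28,"jaw":4.5},{"dx":0,"dy":0,"dz":0,"turn":30,"jaw":4.5},{"dx":0,"dy":0,"dz":0,"turn":30,"jaw":4.5}]'
python3 - <<'E'
from h import *
cm,im=snap('wrist','w7.png'); c,a=yellow(cm,im); red(cm,im,c)
T=toolT(); s=bot.read_state(); print(T[:3,3],np.degrees(np.arctan2(T[1,0],T[0,0])),s['wrist_force'],s['wrist_torque'],s['opening'])
u,v=proj(cm,(*c,.195)).astype(int); v0=min(max(v-120,0),240);print(u,v,v0); cv2.imwrite('pics/c7.png',cv2.resize(im[v0:v0+240,u-160:u+160,::-1],(800,600)))
E
```

```text
time_s: 11.83
tool_pos: [0.5507, -0.1035, 0.1593]
orientation: [3.141, -0.001, 0.737]
wrist_force: [-5.2, 3.4, 12.3]
opening: 0.0479
gripper_force: 102.1
yellow n 618 centre [ 0.5439 -0.1043] angle 8.26
red n 118 angle 11.23 r 0.034129329970646584
[ 0.55068065 -0.10352074  0.15932987] 42.304478494128546 [-4.52907422  3.24656108 12.90767464] [0.50081522 0.96190099 0.1641213 ] 0.04805673558879349
309 376 240
```

View pics/c7.png

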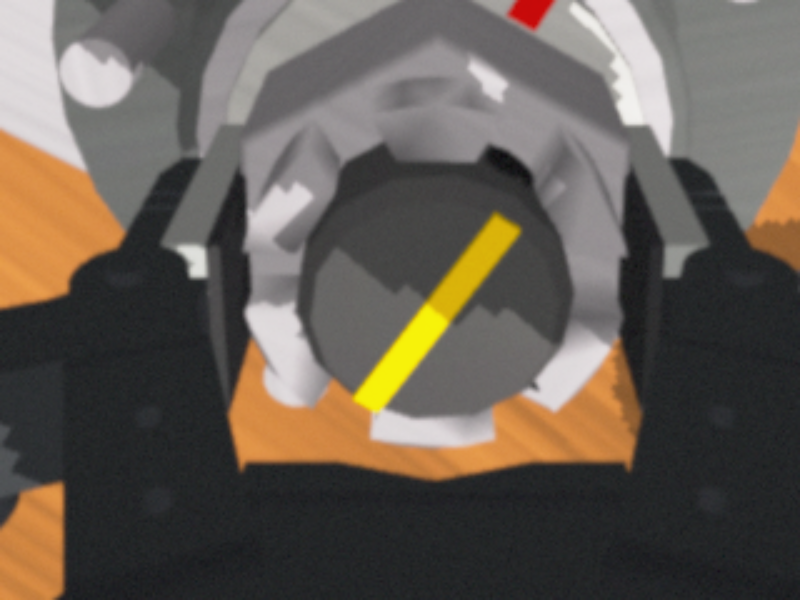

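The crop shows the pads square on the flats. The yellow line, (365,405)–(508,222), lies a few degrees short of the next slot, so I'll refit it including its shaded half.

```bash
sed -i 's/(25,170,120),(35/(22,150,90),(35/' h.py
python3 - <<'E'
from h import *
cm,im=snap('wrist','w8.png'); c,a=yellow(cm,im)
T=toolT(); y=np.degrees(np.arctan2(T[1,0],T[0,0])); print(y,'remaining',(y-90-a)%60)
# manual line ends in crop
o=np.array([309-160,240]); p=[hit(cm,o[0]+x/2.5,o[1]+q/2.5,.198) for x,q in((365,405),(508,222))]; d=p[1]-p[0]; print(np.degrees(np.arctan2(d[1],d[0])),np.linalg.norm(d))
E
```

```text
yellow n 1246 centre [ 0.551  -0.1033] angle 8.03
42.32025303344776 remaining 4.288437845257398
7.991529348267872 0.02928195344243384
```

```bash
python3 -m handwheel '[{"dx":0,"dy":0,"dz":0,"turn":2,"jaw":4.5},{"dx":0,"dy":0,"dz":0,"turn":4.2,"jaw":4.5},{"dx":0,"dy":0,"dz":0,"turn":4.2,"jaw":4.5},{"dx":0,"dy":0,"dz":0,"turn":4.2,"jaw":4.5}]'
python3 - <<'E'
from h import *
cm,im=snap('wrist','w9.png'); c,a=yellow(cm,im)
T=toolT(); y=np.degrees(np.arctan2(T[1,0],T[0,0])); print(y,'remaining',(y-90-a+30)%60-30,c,bot.read_state()['wrist_force'])
E
```

```text
time_s: 12.27
tool_pos: [0.5506, -0.1035, 0.1593]
orientation: [3.141, -0.001, 0.665]
wrist_force: [-5.9, 3.2, 13.2]
opening: 0.0482
gripper_force: 102.2
yellow n 1243 centre [ 0.5511 -0.1032] angle 7.95
38.127691605055674 remaining 0.1788148326602652 [ 0.55107066 -0.10320639] [-4.75581292  2.99502466 12.86242957]
```

Aligned. I'll release, rise and look again.

```bash
python3 -m handwheel '[{"dx":0,"dy":0,"dz":0,"turn":0,"jaw":8.5},{"dx":0,"dy":0,"dz":0,"turn":0,"jaw":8.5},{"dx":0,"dy":0,"dz":0,"turn":0,"jaw":8.5},{"dx":0,"dy":0,"dz":0,"turn":0,"jaw":8.5},{"dx":0,"dy":0,"dz":0,"turn":0,"jaw":8.5},{"dx":0,"dy":0,"dz":-4,"turn":0,"jaw":8.5},{"dx":0,"dy":0,"dz":-8,"turn":0,"jaw":8.5},{"dx":-2,"dy":0,"dz":-12,"turn":0,"jaw":8.5},{"dx":-2,"dy":0,"dz":-12,"turn":0,"jaw":8.5},{"dx":-2,"dy":0,"dz":-12,"turn":0,"jaw":8.5}]'
python3 - <<'E'
from h import *
cm,im=snap('wrist','w10.png'); c,a=yellow(cm,im); red(cm,im,c); overlay(cm,im,c,a,'o10.png',a)
b=cv2.imread('pics/o10.png'); _,s=snap('side','s10.png')
t=cv2.resize(s[190:370,200:440,::-1],(400,300),interpolation=cv2.INTER_CUBIC); w=cv2.resize(b,(400,300),interpolation=cv2.INTER_AREA)
cv2.imwrite('pics/f10.png',np.vstack([np.hstack([b[100:520,120:680][:, :, :]])]) if 0 else np.hstack([b[120:480,150:570],cv2.resize(t,(380,285))[:,:,:][:285].copy() if 0 else cv2.copyMakeBorder(cv2.resize(t,(380,285)),0,75,0,0,0)]))
E
```

```text
time_s: 13.15
tool_pos: [0.5356, -0.117, 0.2797]
orientation: [3.137, -0.003, 0.664]
wrist_force: [0.4, -0.7, -0.2]
opening: 0.0849
gripper_force: 0.0
yellow n 392 centre [ 0.551  -0.1031] angle 8.12
red n 79 angle 7.95 r 0.028868596921566906
```

View pics/f10.png

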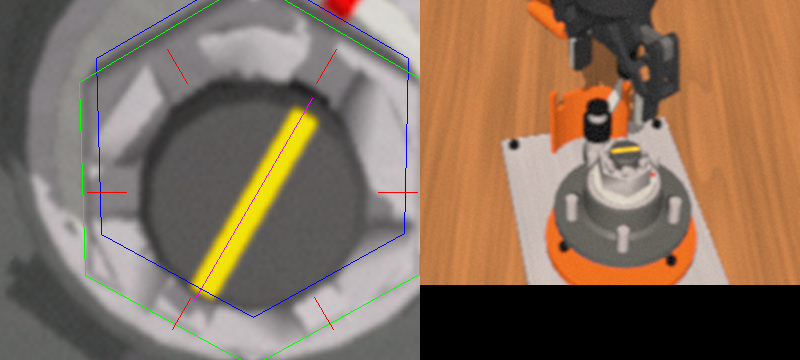

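The red mark at 7.95° and the slots both line up with the yellow line at 8.12°. The lever stands in the lock notch and the gripper is clear, so I'm handing in.

```bash
python3 -c "
from cell import bot
print(bot.hand_in())"
```

```text
the job is handed in; nothing more can be done
None
```

I handed the job in at about 13 s: the turntable lever is down in the lock notch, and the castle nut is about 0.78 rad past snug, with a slot within about 0.2° of the cotter hole in the final camera measurement; the hand-in returned no verdict.

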